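# Line up the dressing supplies by height

### The arm

A 7-joint arm with a two-finger parallel gripper is mounted at the origin on a cart in front of the work surface, level with it; the furniture and walls round the work are solid. World frame = base frame: x ahead of the robot, y to its left, z up, the work surface at z = 0. Lengths are in mm, angles in rad, forces in N, time in s.
With the tool pointing down it reaches from about 400 to 875 mm from the base axis. Payload 4.4 kg.
Tool frame: the origin (TCP) lies midway between the tips of the shut fingers; the grasp point (between the pads) lies 19 mm behind it; z points along the fingers, y is the line along which they close (so a half turn about z gives the same grasp; the last joint's range is limited). The gripper opens to 85 mm and grips with 20 to 120 N. Pads are 22 mm wide; open, the fingers measure 114 mm over their backs; the gripper's body (76 mm by 85 mm) begins 54 mm behind the grasp point. The pads swing forward as they close: fully open they stand 13 mm farther back than shut.
Start: joints at [-1.182, 0.628, 0.038, 1.517, -0.027, 0.996, -0.02], TCP at [285.513, 583.952, 231.313] pointing down, gripper open.
Joint ranges: [-3.06, 3.06], [-0.37, 2.12], [-1.25, 1.32], [0.18, 2.47], [-1.1, 4.24], [0.23, 1.98], [-2.94, 2.94]. Speed limits (rad/s): [2.57, 2.57, 3.14, 3.14, 3.14, 3.14, 3.14].

### API

Orientations are given as [roll, pitch, yaw] about the fixed x, y, z axes, in that order (R = Rz(yaw) Ry(pitch) Rx(roll)).
In Python, from cell import readout, optics, order gives the robot as it stands.
- The arm moves only by the shell command python3 -m jog 'ROWS'. ROWS is a JSON object of lists of equal length, an entry for each row: "claw": the opening, from 0 (shut) to 1 (fully open); "xyz": the shift along the tool's x, y, z each as a share of 0.1 m, from -1 to 1, a list of three; "twist": the turn, a rotation vector about the tool's x, y, z each as a share of 180 degrees, from -1 to 1, a list of three. A call has 1 to 12 rows; each row shifts and turns the commanded pose from where the row before left it, along the tool's axes as they then stand; what a row does not reach is not made up. A row lasts 1/8 s, in which the tool goes at most 62.5 mm and 10.7 degrees, less where a joint would pass 70% of its speed; a pose out of reach is approached as far as the arm can. A call with a number of a shift or a turn outside -1 to 1 is refused whole. A call with a gripper value outside its range is refused whole. The fingers move at their own pace and stop on an object; the grip force is fixed at half the most. Time passes only in rows, so rows that do not move let the fingers close. It gives the time, the measured TCP pose, the force, the opening and the grip force at its end, in the units of the state.
- readout.read_state(): the state, without advancing time (a new reading comes with each control period).
- optics.get_image(name): name is "scene" or "top" or "wrist"; returns a dict with "color" (480x640x3 uint8, red, green, blue), "fovy" (degrees; the focal length in pixels is half the picture's height over the tangent of half this angle, whatever the lens; pixels are square), "cx", "cy" (the principal point, pixels), "k1" (the pictures are not rectified: a ray, as slopes to the right and down, at radius r is drawn at 1 + k1 r^2 times it, then the intrinsics apply), "view" (4x4, takes a point from world to camera coordinates). Camera axes: x right, y up, looking along -z (the intrinsics and any distortion apply to the point x, -y, -z); pixel columns grow to the right and rows downward; lengths in mm; the calibration is good to about 2 mm. A picture is of the moment at which its call begins. There is no depth.
- order.finish_job(): hands the job in; it is judged then, once.
Trained networks look in the newest picture that a camera, given by its name, has taken for a name from the list of things; names that differ only in an ending like _2 or _b are one class to them, and where a whole thing is asked for, a point or a joint stands for the part that bears it (a point fixed in the world has none). Each returns a list of dicts, best first, with "score" (0 to 1); they miss things now and then, are a little off and sometimes report something else, mostly with a low value. They report only what shows in the picture. A call takes as long as a camera call.
- optics.boxes_of(camera, label): "rect" ([left, top, width, height] in pixels, round what is visible of it).
The state is a dict: "clock": time; "qpos": joint angles; "qd": joint speeds; "tau": joint torques, N m; "eef_pos": TCP position; "tool_rot": TCP orientation; "force": force on the tool from outside, world axes, zero at the start; "torque": the same for the moment, N m; "width": finger opening in mm; "gripper_force": force on a finger pad.
Only numpy, scipy, OpenCV 4.12 (cv2) and the standard library are available. Lean on these libraries where they do the work, as an engineer would, in place of code of your own. Each camera call takes 0.05 s, during which the arm holds its last target. There are 200 camera calls.

### The job

Set out the dressing supplies on the green metal strip: line up the amber bottle, the jar of cotton wool, the timer and the roll of tape by height, one centred on each round black pad, with the tallest on the pad next to the blue end block and each next one lower, so that the lowest stands at the grey end. Leave them all upright and let go, knock nothing over, and leave the white bottle where it stands.

Things in the scene. Friction and masses are not known exactly. Their poses are not given: they have to be found in the camera images.
- amber_bottle: Round brown glass bottle with a ribbed yellow screw cap, loose: the tallest of the four things to line up. 116 mm high in all; body 48 mm across up to the shoulder (grasp it 60 to 80 mm up, so that the gripper clears the cap), cap 30 mm across from 94 mm up. About 0.2 kg. Origin: centre of its underside; z axis up through its top; the same all round for grasping.
- wool_jar: Low round glass jar, open-topped, filled with white cotton wool, loose: the second tallest. 66 mm high, 67 mm across. About 0.16 kg. Origin: centre of its underside; z axis up through its top; the same all round for grasping.
- timer: Round white wind-up timer with a ribbed teal knob on top, loose: the third tallest. 42 mm high in all, white base 62 mm across and 26 mm high (grasp it by this base). Origin: centre of its underside; z axis up through its top; the same all round for grasping.
- tape_roll: Roll of off-white plaster tape on a tan core, lying flat, loose: the lowest of the four. 25 mm high, 58 mm across, hole about 20 mm. Origin: centre of its underside; z axis up through its top; the same all round for grasping.
- pad_1: Round black rubber pad with fine grey rings, 74 mm across, 2 mm thick, fixed on the strip; the end pad at the strip's left end as the robot sees it (+y). Origin: centre of its underside; its top is 8 mm above the table. y axis along the strip towards pad_1, z up. The green metal strip (fixed, 96 x 440 x 6 mm) lies roughly left to right before the robot; its four pads are 95 mm apart.
- pad_2: Round black rubber pad with fine grey rings, 74 mm across, 2 mm thick, fixed on the strip; next to pad_1, second from the left. Origin: centre of its underside; its top is 8 mm above the table. y axis along the strip towards pad_1, z up.
- pad_3: Round black rubber pad with fine grey rings, 74 mm across, 2 mm thick, fixed on the strip; third from the left, next to pad_2. Origin: centre of its underside; its top is 8 mm above the table. y axis along the strip towards pad_1, z up.
- pad_4: Round black rubber pad with fine grey rings, 74 mm across, 2 mm thick, fixed on the strip; the end pad at the strip's right end as the robot sees it (-y). Origin: centre of its underside; its top is 8 mm above the table. y axis along the strip towards pad_1, z up.
- blue_end: Blue block, 80 x 18 x 22 mm, fixed across one end of the strip, 64.5 mm from the centre of the nearest end pad (pad_1 or pad_4); it marks the end where the tallest thing goes. The other end carries a block of the same shape in grey. Origin: centre of its underside, 6 mm above the table.
- white_bottle: White plastic squeeze bottle with a small nipple, loose, 54 mm across and 124 mm high, standing off the right-hand (-y) end of the strip: a bystander, to be left alone. Origin: centre of its underside; z axis up.

How it is judged (in metres and radians):
At the end, for the whole second after the job is handed in: From the blue block on, the pads carry amber bottle, wool jar, timer, tape roll, each upright (within 7 degrees), released, at rest, its centre within 12 mm of its pad's centre; the white bottle is upright and within 20 mm of where it was (((horizontal distance between blue_end and pad_1 below 0.1 m and horizontal distance between amber_bottle and pad_1 below 0.012 m and horizontal distance between wool_jar and pad_2 below 0.012 m and horizontal distance between timer and pad_3 below 0.012 m and horizontal distance between tape_roll and pad_4 below 0.012 m) or (horizontal distance between blue_end and pad_4 below 0.1 m and horizontal distance between amber_bottle and pad_4 below 0.012 m and horizontal distance between wool_jar and pad_3 below 0.012 m and horizontal distance between timer and pad_2 below 0.012 m and horizontal distance between tape_roll and pad_1 below 0.012 m)) and angle between each of amber_bottle, wool_jar, timer, tape_roll, white_bottle's own z axis and vertical below 0.12 rad and linear speed of each of amber_bottle, wool_jar, timer, tape_roll below 0.02 m/s and angular speed of each of amber_bottle, wool_jar, timer, tape_roll below 0.2 rad/s and height (world z) of amber_bottle between 0.004 and 0.014 m and height (world z) of wool_jar between 0.004 and 0.014 m and height (world z) of timer between 0.004 and 0.014 m and height (world z) of tape_roll between 0.004 and 0.014 m and distance of white_bottle from where it was at the start of the episode below 0.02 m); the robot touches nothing.
It fails at once if one of the four things or the white bottle is knocked over (angle between any of amber_bottle, wool_jar, timer, tape_roll, white_bottle's own z axis and vertical above 0.9 rad).
It fails at once if the white bottle is moved (distance of white_bottle from where it was at the start of the episode above 0.02 m).
It also fails if it takes over 112 s, if anything falls off the work surface, if the arm or the gripper's body presses on something with over 40 N, if the wrist force passes 120 N, or if a joint passes its speed limit or range.

## Working session

There is one attempt and no reset: what is moved stays moved. The work goes in short steps, Python scripts to look and compute and a shell command to move; the robot and the scene stay as the last step left them, time stands still between calls to the robot, and variables do not carry over. Pictures are saved under pics/ and viewed, at most 14 in all, crops included, and the job is handed in when it is done.

```bash
mkdir -p pics; ls
python3 - <<'E'
from cell import readout, optics
import cv2
s=readout.read_state(); print({k:s[k] for k in('clock','eef_pos','tool_rot','width','qpos')})
for n in('scene','top'):
    im=optics.get_image(n); cv2.imwrite(f'pics/{n}0.png',im['color'][:,:,::-1]); print(n,im['fovy'],im['cx'],im['cy'],im['k1'],im['view'])
    for l in('amber_bottle','wool_jar','timer','tape_roll','pad_1','blue_end','white_bottle'):
        print(l,[( [round(v) for v in d['rect']],round(d['score'],2)) for d in optics.boxes_of(n,l)[:5]])
E
```

```text
pics
{'clock': 0.0, 'eef_pos': array([285.23170669, 583.37955653, 230.38863975]), 'tool_rot': array([-3.13970173e+00,  3.52423853e-05,  2.68682799e+00]), 'width': 85.4846902840844, 'qpos': array([-1.18180959,  0.62934272,  0.03844948,  1.51837673, -0.0269929 ,
        0.99628271, -0.01997554])}
scene 49.279541621088214 321.9028374604837 253.6233343897475 0.01427926975929334 [[ 8.09877782e-01 -5.86461056e-01 -1.27046721e-02 -4.70128740e+02]
 [ 4.47642738e-01  6.03888748e-01  6.59495534e-01 -2.54524066e+02]
 [-3.79096239e-01 -5.39797934e-01  7.51601112e-01 -9.47028850e+02]
 [ 0.00000000e+00  0.00000000e+00  0.00000000e+00  1.00000000e+00]]
amber_bottle [([242, 212, 27, 48], 0.93)]
wool_jar [([320, 337, 38, 50], 0.61)]
timer [([277, 296, 33, 31], 0.9)]
tape_roll [([202, 199, 27, 23], 0.74)]
pad_1 [([359, 258, 35, 24], 0.93), ([335, 231, 34, 24], 0.88), ([318, 205, 29, 20], 0.68)]
blue_end [([399, 312, 38, 24], 0.83), ([338, 229, 30, 26], 0.6)]
white_bottle [([450, 325, 39, 49], 0.92), ([205, 200, 24, 19], 0.59)]
top 51.451103155288905 320.2729368637432 240.34895999637885 -0.0908162231720943 [[-2.03798875e-02 -9.99771385e-01 -6.46824161e-03 -3.27978195e+01]
 [ 9.90107638e-01 -2.10803584e-02  1.38717276e-01 -5.69949243e+02]
 [-1.38821916e-01 -3.57721294e-03  9.90310900e-01 -1.08203784e+03]
 [ 0.00000000e+00  0.00000000e+00  0.00000000e+00  1.00000000e+00]]
amber_bottle []
wool_jar [([405, 287, 30, 28], 0.89)]
timer []
tape_roll [([180, 282, 30, 27], 0.57), ([255, 278, 22, 21], 0.3)]
pad_1 [([371, 204, 35, 30], 0.8), ([336, 197, 30, 31], 0.68), ([255, 186, 30, 31], 0.57)]
blue_end [([412, 202, 15, 36], 0.78)]
white_bottle [([454, 198, 31, 28], 0.78)]
```

View pics/scene0.png

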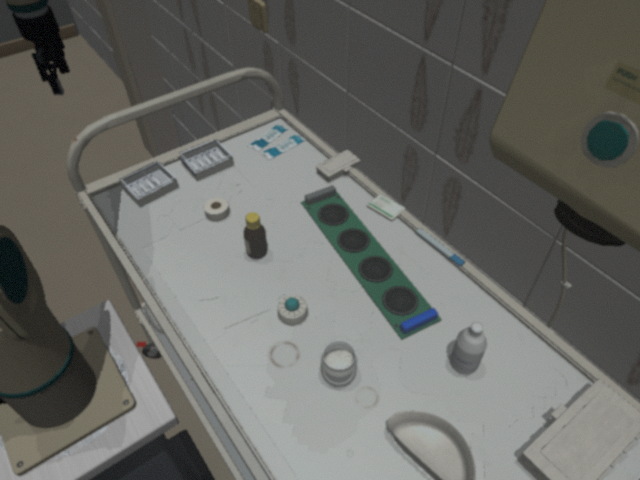

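View pics/top0.png

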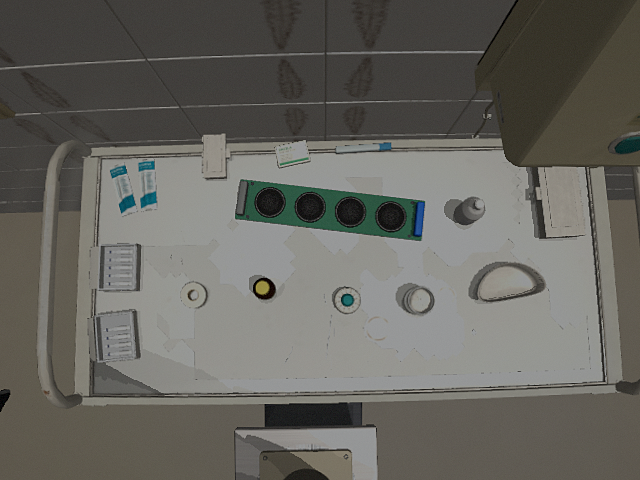

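The scene shows the blue block at the robot's right end, so amber goes to pad_4, jar to pad_3, timer to pad_2 and tape to pad_1. In the top picture the tape is near (193,295), amber cap (264,288), timer (347,300), jar (418,299), and the pads (270,202), (310,207), (350,212), (391,215).

```bash
cat > h.py <<'E'
import numpy as np, cv2
from cell import readout, optics
def ray(im,uv):
    f=240/np.tan(np.radians(im['fovy'])/2)
    K=np.array([[f,0,im['cx']],[0,f,im['cy']],[0,0,1]])
    p=cv2.undistortPoints(np.array([[uv]],float),K,np.array([im['k1'],0,0,0]))[0,0]
    V=np.array(im['view']);R=V[:3,:3];return -R.T@V[:3,3], R.T@np.array([p[0],-p[1],-1])
def at(im,uv,z):
    c,d=ray(im,uv);return (c+d*(z-c[2])/d[2])[:2]
def proj(im,P):
    f=240/np.tan(np.radians(im['fovy'])/2)
    V=np.array(im['view']);q=V[:3,:3]@np.array(P,float)+V[:3,3];a,b=q[0]/-q[2],-q[1]/-q[2];s=1+im['k1']*(a*a+b*b)
    return np.array([im['cx']+f*a*s,im['cy']+f*b*s])
def blob(mask,uv,r=26):
    u,v=map(int,uv);m=np.zeros(mask.shape,np.uint8);m[v-r:v+r,u-r:u+r]=mask[v-r:v+r,u-r:u+r]
    n,l,s,c=cv2.connectedComponentsWithStats(m)
    k=max(range(1,n),key=lambda i:s[i,4]-5*np.hypot(*(c[i]-uv)));h=max(cv2.findContours((l==k).astype(np.uint8),0,2)[0],key=cv2.contourArea)
    return c[k],s[k],cv2.minEnclosingCircle(h)
E
python3 - <<'E'
from h import *
im=optics.get_image('top');a=im['color'];hsv=cv2.cvtColor(a,cv2.COLOR_RGB2HSV);H,S,V=cv2.split(hsv)
for n,uv in dict(p1=(270,202),p2=(310,207),p3=(350,212),p4=(391,215)).items():
    c,s,k=blob((V<60).astype(np.uint8),uv,18);print(n,c,s,at(im,c,8))
print('blue',at(im,blob(((H>105)&(H<130)&(S>150)).astype(np.uint8),(419,220))[0],28))
c,s,k=blob(((H>20)&(H<35)&(S>120)).astype(np.uint8),(264,288),14);print('amber',c,s,at(im,c,116))
c,s,k=blob(((H>80)&(H<100)&(S>100)).astype(np.uint8),(347,300),14);print('knob',c,s,at(im,c,42))
cr=np.hstack([cv2.resize(a[y-20:y+20,x-20:x+20],(260,260),interpolation=cv2.INTER_CUBIC) for x,y in((193,295),(418,299),(347,300))])
cv2.imwrite('pics/c1.png',cr[:,:,::-1])
for l in('amber_bottle','wool_jar','timer','tape_roll'): print(l,[(np.round(np.array(d['rect'][:2])+np.array(d['rect'][2:])/2,1),np.round(d['rect']),d['score']) for d in optics.boxes_of('top',l)[:3]])
E
```

```text
p1 [269.58262108 202.01139601] [254 187  32  31 702] [666.91395879  72.50638185]
p2 [309.7440225  206.85232068] [294 192  32  31 711] [653.20625797 -21.53637328]
p3 [350.01392758 211.51671309] [335 196  31  32 718] [ 640.07360939 -115.37729871]
p4 [390.2364395  216.14603616] [375 201  32  32 719] [ 627.1355309 -208.9970557]
blue [ 616.10184125 -271.42513311]
amber [262.03783784 287.38378378] [255 280  15  16 185] [462.46071384  77.90382315]
knob [346.8677686  299.53719008] [341 294  13  12 121] [ 435.33340987 -100.81330236]
amber_bottle [(array([263.7, 289.1]), array([251., 278.,  26.,  22.]), 0.73)]
wool_jar [(array([419. , 302.3]), array([402., 288.,  35.,  29.]), 0.6)]
timer [(array([349.8, 301.1]), array([336., 290.,  28.,  23.]), 0.9)]
tape_roll [(array([192.9, 296.8]), array([177., 283.,  31.,  27.]), 0.72)]
```

View pics/c1.png

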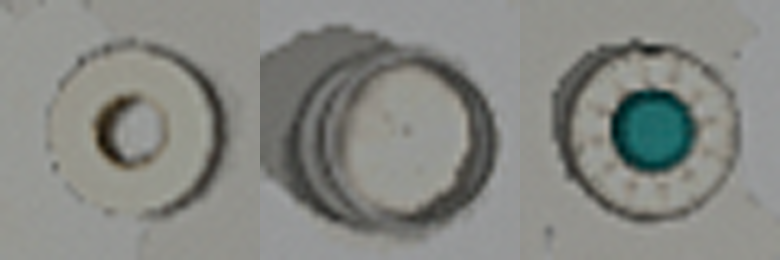

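```bash
cat >> h.py <<'E'
def go(x,y,z,yaw=1.43):
    from scipy.spatial.transform import Rotation as T
    s=readout.read_state();R=T.from_euler('xyz',s['tool_rot']);p=np.array(s['eef_pos'])
    r=(R.inv()*T.from_euler('xyz',[np.pi,0,yaw])).as_rotvec()
    print('t',round(s['clock'],2),'at',p.round(1),'rot',np.round(s['tool_rot'],3),'shift/100',(R.inv().apply(np.array([x,y,z])-p)/100).round(3),'twist/180',(r/np.pi).round(4),'w',round(s['width'],1),'F',np.round(s['force'],1))
E
python3 -m jog '{"claw":[1,1,1,1,1,1,1,1,1,1,1,1],"xyz":[[0,0,0],[0,0,0],[0,0,0],[0,0,0],[0,0,0],[0,0,0],[0,0,0],[-0.5,0.25,0],[-0.5,0.25,0],[-0.5,0.25,0],[-0.5,0.25,0],[-0.5,0.25,0]],"twist":[[0,0,0.057],[0,0,0.057],[0,0,0.057],[0,0,0.057],[0,0,0.057],[0,0,0.057],[0,0,0.057],[0,0,0],[0,0,0],[0,0,0],[0,0,0],[0,0,0]]}'
python3 -c "
from h import *
go(462,78,200)"
```

```text
clock: 2.55
eef_pos: [375.6, 317.7, 231.6]
tool_rot: [3.141, -0.001, 1.434]
force: [1.4, 0.1, 0.4]
width: 85.2
gripper_force: 0.0
t 2.55 at [375.6 317.7 231.6] rot [ 3.141e+00 -1.000e-03  1.434e+00] shift/100 [-2.256  1.183  0.315] twist/180 [ 0.0002 -0.0002  0.0012] w 85.2 F [1.4 0.1 0.4]
```

```bash
python3 -m jog '{"claw":[1,1,1,1,1,1],"xyz":[[-0.5,0.22,0],[-0.5,0.22,0],[-0.5,0.22,0],[-0.3,0.2,0],[0,0,0],[0,0,0]],"twist":[[0,0,0],[0,0,0],[0,0,0],[0,0,0],[0,0,0],[0,0,0]]}'
python3 - <<'E'
from h import *
im=optics.get_image('wrist');cv2.imwrite('pics/w1.png',im['color'][:,:,::-1])
go(462,78,100)
print(im['fovy'],im['k1'])
print(ray(im,(320,240)))
for l in('amber_bottle','wool_jar','timer','tape_roll','pad_1'): print(l,[(np.round(d['rect']),round(d['score'],2)) for d in optics.boxes_of('wrist',l)[:3]])
t=optics.get_image('top')
print(at(t,(192.5,294.3),25),at(t,(420.6,299.7),66),at(t,(346.87,299.5),42))
E
```

```text
clock: 3.3
eef_pos: [435.4, 129.8, 231.3]
tool_rot: [-3.141, -0.001, 1.434]
force: [0.3, -0.8, -0.2]
width: 85.4
gripper_force: 0.0
t 3.35 at [435.2 130.2 231.2] rot [-3.141e+00 -1.000e-03  1.435e+00] shift/100 [-0.482  0.337  1.312] twist/180 [-0.0002 -0.0002  0.0016] w 85.3 F [-1.  -0.  -0.2]
65.35285975018134 -0.08006777172518663
(array([445.25318727, 201.44373711, 374.55150335]), array([-0.02949565, -0.2750038 , -0.96111105]))
amber_bottle [(array([329., 225.,  55.,  90.]), 0.58)]
wool_jar []
timer [(array([318., 375.,  51.,  48.]), 0.76)]
tape_roll [(array([286.,  43.,  65.,  72.]), 0.95)]
pad_1 [(array([501., 287.,  58.,  60.]), 0.86), (array([506., 445.,  24.,  20.]), 0.82), (array([510., 356.,  31.,  24.]), 0.62)]
[453.88036696 247.5118876 ] [ 430.77861935 -259.7874832 ] [ 435.41522188 -100.82042197]
```

View pics/w1.png

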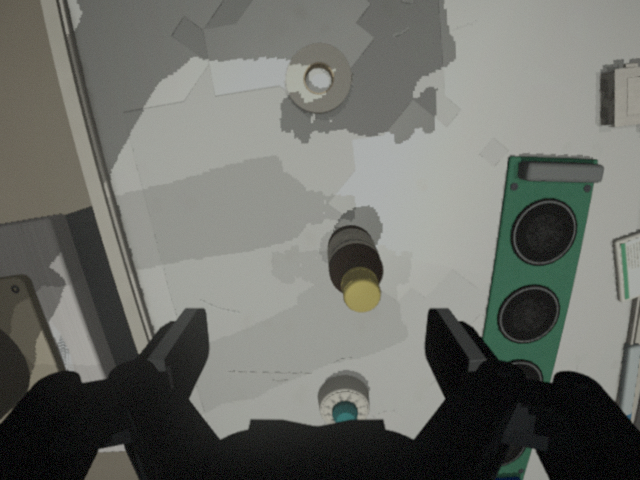

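The wrist view shows the tape at (319,77), the amber cap at (362,294), the timer at (344,405), and pad_1 and pad_2 at (544,231) and (529,314).

Run:
```python
from h import *
im=optics.get_image('wrist')
print('tape',at(im,(319,77),25),'cap',at(im,(362,293),116),'p1',at(im,(544,231),8),'p2',at(im,(529,314),8))
t=optics.get_image('top');sc=optics.get_image('scene')
for n,P in dict(cap=(462.5,77.9,116),base=(462.5,77.9,0),p4=(627,-209,8),p1=(667,72.5,8)).items(): print(n,proj(sc,P),proj(im,P))
```

```text
tape [453.57119213 248.04144   ] cap [463.0701249   81.90284402] p1 [667.17435453  74.270683  ] p2 [654.3165698  -20.81412742]
cap [252.55682311 216.66884949] [361.77585922 297.90705055]
base [258.41868417 253.8239581 ] [349.12048178 251.06735018]
p4 [400.54641867 300.17537879] [499.55523378 445.65732924]
p1 [333.54830372 214.1065682 ] [543.7800146  232.64529508]
```

```bash
python3 -m jog '{"claw":[1,1,1,1,1,1,1],"xyz":[[-0.236,0.169,0],[-0.236,0.169,0],[0,0,0.45],[0,0,0.45],[0,0,0.45],[0,0,0],[0,0,0]],"twist":[[0,0,0],[0,0,0],[0,0,0],[0,0,0],[0,0,0],[0,0,0],[0,0,0]]}'
python3 - <<'E'
from h import *
go(462.5,79,48)
im=optics.get_image('wrist');cv2.imwrite('pics/w2.png',im['color'][:,:,::-1])
E
```

```text
clock: 4.68
eef_pos: [463.5, 77.6, 97.4]
tool_rot: [3.14, -0.0, 1.433]
force: [0.1, -0.4, 0.8]
width: 85.1
gripper_force: 0.0
t 4.67 at [463.5  77.6  97.4] rot [ 3.14  -0.     1.433] shift/100 [ 0.012 -0.012  0.494] twist/180 [ 0.0005 -0.0001  0.001 ] w 85.1 F [ 0.1 -0.4  0.8]
```

View pics/w2.png

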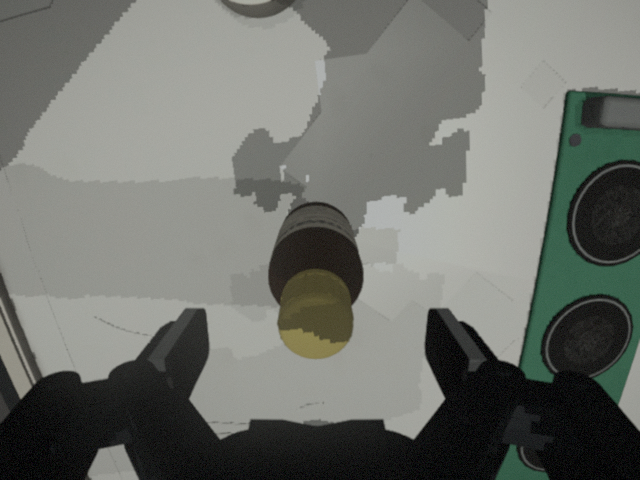

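The bottle cap at (316,320) is centred between the fingers. I'll descend and grip.

```bash
python3 -m jog '{"claw":[1,1,0,0,0,0,0,0,0,0],"xyz":[[0.01,-0.01,0.25],[0,0,0.25],[0,0,0],[0,0,0],[0,0,0],[0,0,0],[0,0,0],[0,0,0],[0,0,0],[0,0,0]],"twist":[[0,0,0],[0,0,0],[0,0,0],[0,0,0],[0,0,0],[0,0,0],[0,0,0],[0,0,0],[0,0,0],[0,0,0]]}'
python3 -c "
from h import *
go(627.5,-208.5,160)"
```

```text
clock: 5.98
eef_pos: [463.0, 79.0, 48.2]
tool_rot: [3.139, -0.001, 1.433]
force: [-0.2, -1.1, 7.2]
width: 44.3
gripper_force: 60.2
t 5.97 at [463.   79.   48.2] rot [ 3.139e+00 -1.000e-03  1.433e+00] shift/100 [-2.621  2.028 -1.115] twist/180 [ 0.001  -0.0004  0.001 ] w 44.3 F [-0.2 -1.1  7.2]
```

```bash
python3 -m jog '{"claw":[0,0,0,0,0],"xyz":[[0,0,-0.2],[0,0,-0.45],[0,0,-0.45],[0,0,0],[0,0,0]],"twist":[[0,0,0],[0,0,0],[0,0,0],[0,0,0],[0,0,0]]}'
python3 - <<'E'
from h import *
go(627.5,-208.5,160)
im=optics.get_image('wrist')
i2=optics.get_image('scene')
a=im['color'];b=cv2.resize(i2['color'][150:310,180:340],(480,480),interpolation=cv2.INTER_CUBIC)
a=cv2.resize(a[200:480,180:460],(480,480))
o=cv2.resize(np.hstack([a,b]),(800,400));cv2.imwrite('pics/w3.png',o[:,:,::-1])
E
```

```text
clock: 6.6
eef_pos: [461.2, 79.2, 156.4]
tool_rot: [-3.141, -0.001, 1.434]
force: [-0.1, 0.5, -2.6]
width: 44.6
gripper_force: 62.6
t 6.6 at [461.2  79.2 156.4] rot [-3.141e+00 -1.000e-03  1.434e+00] shift/100 [-2.623  2.04  -0.037] twist/180 [-0.     -0.0002  0.0012] w 44.6 F [-0.1  0.5 -2.6]
```

View pics/w3.png

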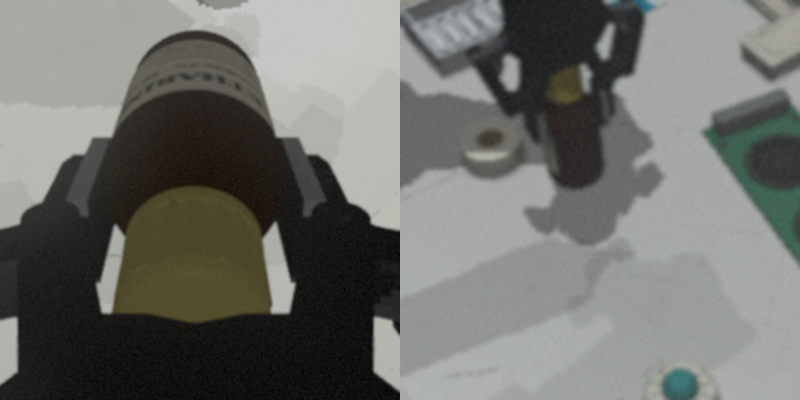

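```bash
python3 -m jog '{"claw":[0,0,0,0,0,0,0,0,0,0,0,0],"xyz":[[-0.2,0.15,0],[-0.35,0.27,0],[-0.45,0.35,0],[-0.45,0.35,0],[-0.45,0.35,0],[-0.4,0.32,0],[-0.25,0.2,0],[-0.07,0.05,0],[0,0,0.35],[0,0,0.3],[0,0,0],[0,0,0]],"twist":[[0,0,0],[0,0,0],[0,0,0],[0,0,0],[0,0,0],[0,0,0],[0,0,0],[0,0,0],[0,0,0],[0,0,0],[0,0,0],[0,0,0]]}'
python3 - <<'E'
from h import *
go(627.5,-208.5,57)
t=optics.get_image('top');w=optics.get_image('wrist')
hsv=cv2.cvtColor(t['color'],cv2.COLOR_RGB2HSV);H,S,V=cv2.split(hsv)
print(optics.boxes_of('top','amber_bottle')[:2],optics.boxes_of('wrist','pad_1')[:3])
o=np.hstack([cv2.resize(t['color'][150:270,310:470],(400,300),interpolation=cv2.INTER_CUBIC),cv2.resize(w['color'],(400,300))]);cv2.imwrite('pics/w4.png',o[:,:,::-1])
E
```

```text
clock: 8.2
eef_pos: [628.1, -208.2, 91.8]
tool_rot: [3.141, -0.0, 1.434]
force: [-0.4, -0.3, -1.9]
width: 44.7
gripper_force: 62.6
t 8.2 at [ 628.1 -208.2   91.8] rot [ 3.141 -0.     1.434] shift/100 [-0.004 -0.006  0.348] twist/180 [ 0.0001 -0.0001  0.0012] w 44.7 F [-0.4 -0.3 -1.9]
[] [{'rect': [257.5, 194.1, 116.8, 78.6], 'score': 0.7}, {'rect': [248.9, 23.1, 129.1, 135.3], 'score': 0.61}]
```

View pics/w4.png

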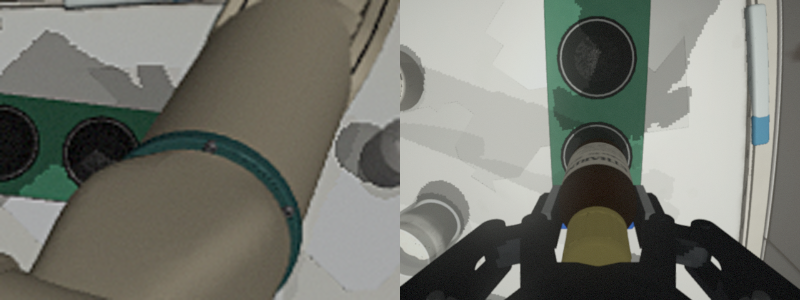

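```bash
python3 -m jog '{"claw":[0,0,0,0],"xyz":[[0,0,0.2],[0,0,0.1],[0,0,0.04],[0,0,0]],"twist":[[0,0,0],[0,0,0],[0,0,0],[0,0,0]]}'
python3 -c "
from h import *
go(627.5,-208.5,56)"
```

```text
clock: 8.9
eef_pos: [627.7, -208.8, 56.9]
tool_rot: [-3.141, 0.0, 1.433]
force: [-0.2, 0.5, -2.4]
width: 44.4
gripper_force: 62.6
t 8.9 at [ 627.7 -208.8   56.9] rot [-3.141  0.     1.433] shift/100 [ 0.003 -0.002  0.009] twist/180 [-0.0001  0.      0.001 ] w 44.4 F [-0.2  0.5 -2.4]
```

```bash
python3 -m jog '{"claw":[0,0,1,1,1,1,1,1,1,1],"xyz":[[0,0,0.015],[0,0,0],[0,0,0],[0,0,0],[0,0,0],[0,0,0],[0,0,-0.3],[0,0,-0.5],[0,0,-0.3],[0,0,0]],"twist":[[0,0,0],[0,0,0],[0,0,0],[0,0,0],[0,0,0],[0,0,0],[0,0,0],[0,0,0],[0,0,0],[0,0,0]]}'
python3 - <<'E'
from h import *
go(431,-260,180)
w=optics.get_image('wrist');cv2.imwrite('pics/w5.png',w['color'][:,:,::-1])
E
```

```text
clock: 10.15
eef_pos: [629.7, -209.5, 168.8]
tool_rot: [3.136, 0.001, 1.433]
force: [0.0, -0.6, -0.4]
width: 85.3
gripper_force: 0.0
t 10.15 at [ 629.7 -209.5  168.8] rot [3.136e+00 1.000e-03 1.433e+00] shift/100 [-0.772 -1.898 -0.122] twist/180 [0.0018 0.0003 0.001 ] w 85.3 F [ 0.  -0.6 -0.4]
```

View pics/w5.png

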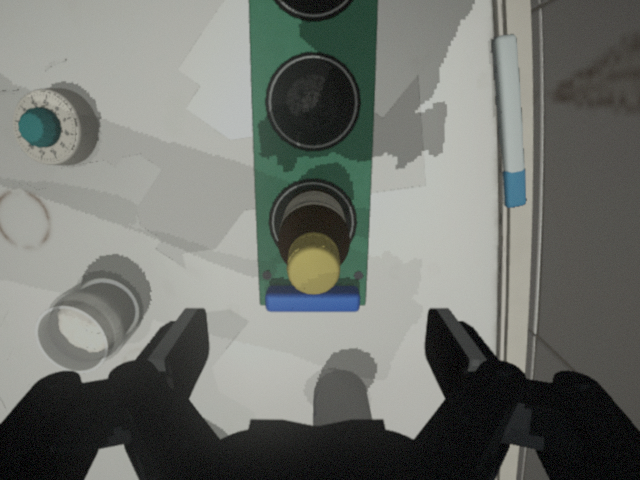

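The bottle stands upright on pad_4, with its cap at (314,268). The jar rim is at about (77,337) and pad_3 at (313,101).

Run:
```python
from h import *
w=optics.get_image('wrist')
print('cap',at(w,(314,270),124),'jar',at(w,(77,337),66),'p3',at(w,(313,101),8),'knob',at(w,(38,127),42))
go(431,-260,180)
t=optics.get_image('top')
print([(np.round(d['rect']),d['score']) for d in optics.boxes_of('top','wool_jar')])
print(w['view'])
```

```text
cap [ 627.33421026 -206.43178631] jar [ 435.60232263 -258.04863346] p3 [ 639.11770374 -113.53425489] knob [ 440.55862958 -101.61904584]
t 10.25 at [ 627.6 -208.4  165.5] rot [-3.141 -0.     1.433] shift/100 [-0.781 -1.877 -0.144] twist/180 [-0.0001 -0.0001  0.0011] w 85.7 F [-0.3 -0.1  0.5]
[(array([412., 289.,  25.,  28.]), 0.59)]
[[ 9.90428123e-01 -1.38019759e-01  1.63692003e-03 -6.51333907e+02]
 [ 1.32612908e-01  9.48205185e-01 -2.88653329e-01  1.34800251e+02]
 [ 3.82877268e-02  2.86107451e-01  9.57432283e-01 -2.82026277e+02]
 [ 0.00000000e+00  0.00000000e+00  0.00000000e+00  1.00000000e+00]]
```

```bash
python3 -m jog '{"claw":[1,1,1,1,1,1,1,1],"xyz":[[-0.15,-0.35,0],[-0.21,-0.5,0],[-0.21,-0.5,0],[-0.15,-0.35,0],[-0.05,-0.15,0.2],[0,0,0.2],[0,0,0],[0,0,0]],"twist":[[0,0,0],[0,0,0],[0,0,0],[0,0,0],[0,0,0],[0,0,0],[0,0,0],[0,0,0]]}'
python3 - <<'E'
from h import *
w=optics.get_image('wrist');cv2.imwrite('pics/w6.png',w['color'][:,:,::-1])
go(433,-259,35)
E
```

```text
clock: 11.35
eef_pos: [434.2, -259.6, 125.7]
tool_rot: [-3.141, 0.0, 1.433]
force: [0.6, -0.3, 0.2]
width: 85.4
gripper_force: 0.0
t 11.4 at [ 434.5 -259.7  126. ] rot [3.141 0.    1.434] shift/100 [ 0.005 -0.016  0.91 ] twist/180 [0.0001 0.0001 0.0012] w 85.1 F [-0.4 -0.  -0.3]
```

View pics/w6.png

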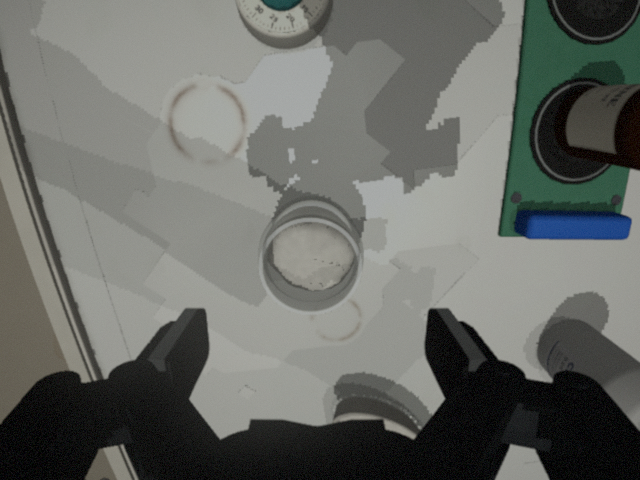

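Run:
```python
from h import *
w=optics.get_image('wrist')
print('jar',at(w,(311.5,264),66),'p4',at(w,(585,131),8))
go(*at(w,(311.5,264),66),30)
```

```text
jar [ 431.41591889 -259.87020606] p4 [ 631.89582172 -209.41346796]
t 11.45 at [ 434.6 -259.7  126.2] rot [3.141 0.    1.434] shift/100 [-0.006 -0.032  0.962] twist/180 [0.0002 0.0001 0.0012] w 85.2 F [ 0.  -0.1 -0.4]
```

```bash
python3 -m jog '{"claw":[1,1,1,1,0,0,0,0,0,0,0],"xyz":[[0,-0.03,0.2],[0,0,0.4],[0,0,0.4],[0,0,0.04],[0,0,0],[0,0,0],[0,0,0],[0,0,0],[0,0,0],[0,0,0],[0,0,0]],"twist":[[0,0,0],[0,0,0],[0,0,0],[0,0,0],[0,0,0],[0,0,0],[0,0,0],[0,0,0],[0,0,0],[0,0,0],[0,0,0]]}'
python3 - <<'E'
from h import *
go(640,-114.5,125)
E
```

```text
clock: 12.82
eef_pos: [432.0, -259.8, 23.6]
tool_rot: [3.139, 0.001, 1.433]
force: [-1.1, 0.7, 7.7]
width: 64.3
gripper_force: 67.2
t 12.82 at [ 432.  -259.8   23.6] rot [3.139e+00 1.000e-03 1.433e+00] shift/100 [ 1.723  1.864 -1.011] twist/180 [0.0008 0.0003 0.0011] w 64.3 F [-1.1  0.7  7.7]
```

```bash
python3 -m jog '{"claw":[0,0,0,0,0,0,0,0,0,0,0,0],"xyz":[[0,0,-0.3],[0,0,-0.45],[0,0,-0.45],[0.2,0.15,-0.3],[0.3,0.33,0],[0.4,0.45,0],[0.4,0.45,0],[0.3,0.33,0],[0.1,0.14,0],[0,0,0],[0,0,0.3],[0,0,0]],"twist":[[0,0,0],[0,0,0],[0,0,0],[0,0,0],[0,0,0],[0,0,0],[0,0,0],[0,0,0],[0,0,0],[0,0,0],[0,0,0],[0,0,0]]}'
python3 - <<'E'
from h import *
go(640,-114.5,32)
w=optics.get_image('wrist');cv2.imwrite('pics/w7.png',w['color'][:,:,::-1])
E
```

```text
clock: 14.32
eef_pos: [634.6, -116.7, 140.3]
tool_rot: [-3.136, 0.0, 1.432]
force: [-0.9, 0.7, -1.9]
width: 64.3
gripper_force: 67.6
t 14.32 at [ 634.6 -116.7  140.3] rot [-3.136  0.     1.432] shift/100 [0.03  0.057 1.083] twist/180 [-0.0018  0.      0.0005] w 64.3 F [-0.9  0.7 -1.9]
```

View pics/w7.png

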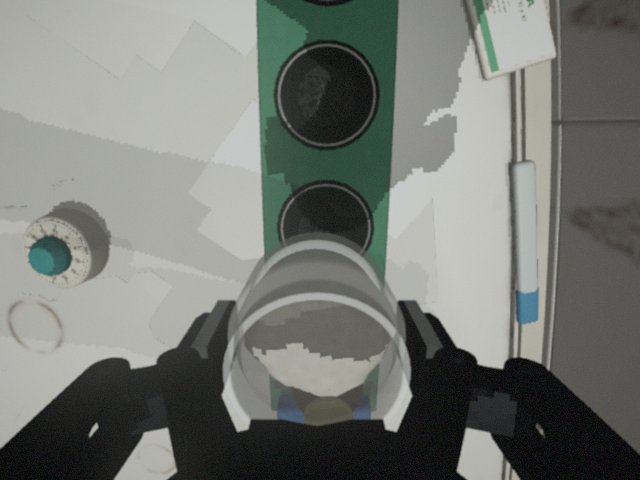

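The jar is held upright, and pad_3 shows just ahead of it at (327,225). I'll correct the position, then lower.

```bash
python3 -m jog '{"claw":[0,0,0,0,0],"xyz":[[0.02,0.04,0.3],[0,0,0.3],[0,0,0.2],[0,0,0.12],[0,0,0]],"twist":[[0,0,0],[0,0,0],[0,0,0],[0,0,0],[0,0,0]]}'
python3 - <<'E'
from h import *
go(639.6,-114.5,31.6)
E
```

```text
clock: 15.0
eef_pos: [641.6, -114.9, 49.6]
tool_rot: [-3.141, 0.0, 1.433]
force: [1.3, 0.5, -1.7]
width: 64.6
gripper_force: 67.7
t 15.0 at [ 641.6 -114.9   49.6] rot [-3.141  0.     1.433] shift/100 [ 0.001 -0.021  0.18 ] twist/180 [-0.0002  0.      0.0009] w 64.6 F [ 1.3  0.5 -1.7]
```

```bash
python3 -m jog '{"claw":[0,0,0,0],"xyz":[[0,-0.02,0.1],[0,0,0.06],[0,0,0],[0,0,0]],"twist":[[0,0,0],[0,0,0],[0,0,0],[0,0,0]]}'
python3 - <<'E'
from h import *
go(639.6,-114.5,31.6)
E
```

```text
clock: 15.5
eef_pos: [640.2, -114.5, 34.0]
tool_rot: [3.141, 0.0, 1.433]
force: [-1.0, 0.3, -1.9]
width: 64.1
gripper_force: 67.7
t 15.5 at [ 640.2 -114.5   34. ] rot [3.141 0.    1.433] shift/100 [-0.001 -0.006  0.024] twist/180 [0.0001 0.     0.001 ] w 64.1 F [-1.   0.3 -1.9]
```

```bash
python3 -m jog '{"claw":[0,0,1,1,1,1,1,1,1,1,1],"xyz":[[0,-0.005,0.025],[0,0,0],[0,0,0],[0,0,0],[0,0,0],[0,0,0],[0,0,-0.3],[0,0,-0.5],[0,0,-0.5],[0,0,0],[0,0,0]],"twist":[[0,0,0],[0,0,0],[0,0,0],[0,0,0],[0,0,0],[0,0,0],[0,0,0],[0,0,0],[0,0,0],[0,0,0],[0,0,0]]}'
python3 - <<'E'
from h import *
go(436,-101,160)
w=optics.get_image('wrist');cv2.imwrite('pics/w8.png',w['color'][:,:,::-1])
hsv=cv2.cvtColor(w['color'],cv2.COLOR_RGB2HSV);H,S,V=cv2.split(hsv)
E
```

```text
clock: 16.88
eef_pos: [639.0, -114.0, 161.0]
tool_rot: [-3.141, -0.0, 1.433]
force: [0.1, 0.5, -0.3]
width: 85.3
gripper_force: 0.0
t 16.88 at [ 639. -114.  161.] rot [-3.141 -0.     1.433] shift/100 [-0.149 -2.029  0.011] twist/180 [-0.0002 -0.0001  0.0011] w 85.3 F [ 0.1  0.5 -0.3]
```

View pics/w8.png

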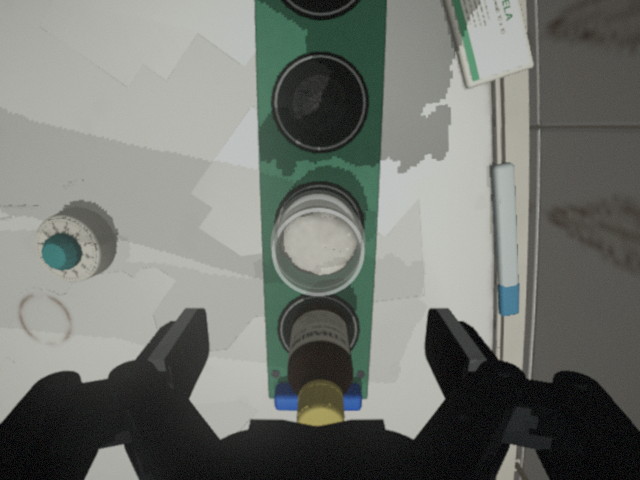

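Jar and bottle both stand upright: jar rim centre (319,248), pad_2 (320,103), timer knob (61,252).

```bash
python3 -m jog '{"claw":[1,1,1,1,1,1,1,1],"xyz":[[-0.03,-0.35,0],[-0.04,-0.5,0],[-0.04,-0.5,0],[-0.03,-0.45,0],[0,-0.22,0.2],[0,0,0.4],[0,0,0],[0,0,0]],"twist":[[0,0,0],[0,0,0],[0,0,0],[0,0,0],[0,0,0],[0,0,0],[0,0,0],[0,0,0]]}'
python3 - <<'E'
from h import *
w=optics.get_image('wrist');cv2.imwrite('pics/w9.png',w['color'][:,:,::-1])
H,S,V=cv2.split(cv2.cvtColor(w['color'],cv2.COLOR_RGB2HSV))
m=((H>80)&(H<100)&(S>100)).astype(np.uint8);c,s,k=blob(m,(315,270),100);print(c,s)
print('knob',at(w,c,38));go(*at(w,c,38),10)
print(optics.boxes_of('wrist','timer')[:1])
E
```

```text
clock: 17.92
eef_pos: [437.5, -100.8, 101.4]
tool_rot: [-3.141, 0.0, 1.433]
force: [0.1, -0.0, 0.6]
width: 85.2
gripper_force: 0.0
[312.79768786 264.27514451] [293 246  40  36 865]
knob [ 434.87830472 -102.43263881]
t 17.98 at [ 438.  -100.8  101.8] rot [3.141 0.    1.433] shift/100 [-0.02  -0.03   0.918] twist/180 [0.0002 0.0001 0.001 ] w 85.4 F [ 0.7  0.1 -0.2]
[{'rect': [266.1, 200.5, 92.2, 98.5], 'score': 0.8}]
```

View pics/w9.png

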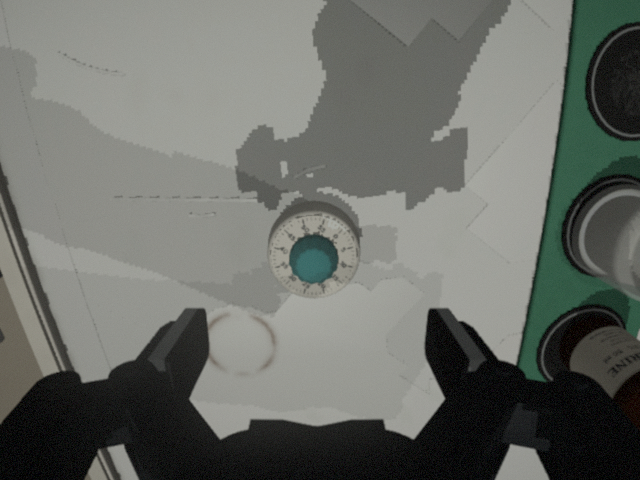

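The timer is centred at (314,255). I'll go down and grip its base.

```bash
python3 -m jog '{"claw":[1,1,1,1,1,0,0,0,0,0,0],"xyz":[[-0.01,-0.03,0.2],[0,0,0.4],[0,0,0.3],[0,0,0.12],[0,0,0],[0,0,0],[0,0,0],[0,0,0],[0,0,0],[0,0,0],[0,0,0]],"twist":[[0,0,0],[0,0,0],[0,0,0],[0,0,0],[0,0,0],[0,0,0],[0,0,0],[0,0,0],[0,0,0],[0,0,0],[0,0,0]]}'
python3 - <<'E'
from h import *
go(653.7,-21,120)
E
```

```text
clock: 19.4
eef_pos: [434.2, -98.8, 12.8]
tool_rot: [-3.14, -0.007, 1.433]
force: [0.3, 1.1, 9.6]
width: 58.9
gripper_force: 62.0
t 19.4 at [434.2 -98.8  12.8] rot [-3.14  -0.007  1.433] shift/100 [ 1.08   2.066 -1.069] twist/180 [-0.0006 -0.0022  0.0009] w 58.9 F [0.3 1.1 9.6]
```

```bash
cat >> h.py <<'E'
def teal():
    w=optics.get_image('wrist');H,S,V=cv2.split(cv2.cvtColor(w['color'],cv2.COLOR_RGB2HSV))
    n,l,s,c=cv2.connectedComponentsWithStats(((H>80)&(H<100)&(S>100)).astype(np.uint8));k=1+np.argmax(s[1:,4]);print('teal',c[k].round(1),s[k]);return w,c[k]
E
python3 -c "
from h import *
teal()"
python3 -m jog '{"claw":[0,0,0,0],"xyz":[[0,0,-0.15],[0,0,-0.3],[0,0,0],[0,0,0]],"twist":[[0,0,0],[0,0,0],[0,0,0],[0,0,0]]}'
python3 - <<'E'
from h import *
go(653.7,-21,120)
teal()
E
```

```text
teal [324.4 320.1] [292 301  63  44 836]
clock: 19.95
eef_pos: [433.5, -98.8, 56.3]
tool_rot: [-3.138, -0.007, 1.433]
force: [-0.4, 0.1, -0.8]
width: 58.8
gripper_force: 65.2
t 19.95 at [433.5 -98.8  56.3] rot [-3.138 -0.007  1.433] shift/100 [ 1.076  2.072 -0.638] twist/180 [-0.0013 -0.0021  0.0011] w 58.8 F [-0.4  0.1 -0.8]
teal [325.2 321.5] [297 301  58  45 966]
```

```bash
python3 -m jog '{"claw":[0,0,0,0,0,0,0,0,0,0,0],"xyz":[[0,0,-0.25],[0.2,0.1,-0.25],[0.3,0.3,0],[0.3,0.45,0],[0.2,0.45,0],[0.08,0.4,0],[0.02,0.25,0],[0,0.11,0],[0,0,0.2],[0,0,0],[0,0,0]],"twist":[[0,-0.002,0],[0,0,0],[0,0,0],[0,0,0],[0,0,0],[0,0,0],[0,0,0],[0,0,0],[0,0,0],[0,0,0],[0,0,0]]}'
python3 - <<'E'
from h import *
go(653.7,-18.5,22)
w,c=teal();print(at(w,c,67))
E
```

```text
clock: 21.38
eef_pos: [651.5, -18.7, 84.9]
tool_rot: [-3.135, -0.0, 1.432]
force: [0.1, 0.2, -0.1]
width: 59.2
gripper_force: 65.2
t 21.38 at [651.5 -18.7  84.9] rot [-3.135 -0.     1.432] shift/100 [0.005 0.025 0.628] twist/180 [-0.002  -0.      0.0007] w 59.2 F [ 0.1  0.2 -0.1]
teal [320.9 343.3] [ 283  301   72   77 2231]
[649.67891182 -45.51129682]
```

Run:
```python
from h import *
w=optics.get_image('wrist')['color'];s=optics.get_image('scene')['color']
cv2.imwrite('pics/w10.png',np.hstack([cv2.resize(w,(400,300)),cv2.resize(s[180:360,260:500],(400,300),interpolation=cv2.INTER_CUBIC)])[:,:,::-1])
go(653.7,-18.5,22)
```

```text
t 21.52 at [652.7 -18.6  85.8] rot [-3.138 -0.     1.433] shift/100 [0.002 0.013 0.638] twist/180 [-0.0013 -0.      0.0009] w 58.9 F [ 0.5 -0.  -1.2]
```

View pics/w10.png

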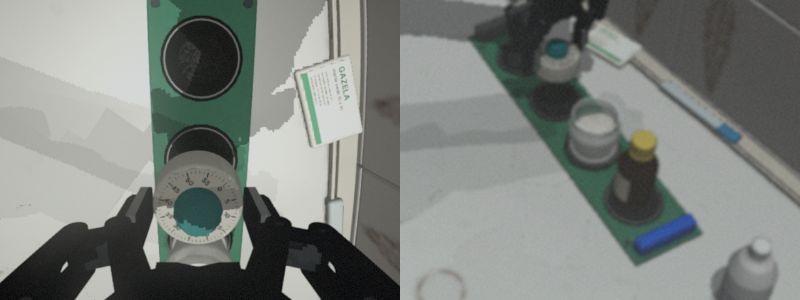

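The timer hangs upright in the fingers with its knob at about (318,338) in full resolution. Jar and bottle are still standing on their pads.

```bash
python3 - <<'E'
from h import *
w=optics.get_image('wrist')
print(at(w,(318,338),113),at(w,(320,94),8), at(w,(318,250),8))
H,S,V=cv2.split(cv2.cvtColor(w['color'],cv2.COLOR_RGB2HSV))
go(653.7,-18.5,22)
E
python3 -m jog '{"claw":[0,0,0,0,0,0],"xyz":[[0,0.01,0.25],[0,0,0.25],[0,0,0.1],[0,0,0.03],[0,0,0],[0,0,0]],"twist":[[0,0,0],[0,0,0],[0,0,0],[0,0,0],[0,0,0],[0,0,0]]}'
python3 - <<'E'
from h import *
go(653.7,-18.5,21)
E
```

```text
[653.56231659 -15.67814094] [667.03332668  73.60030333] [653.3938216  -16.46797691]
t 21.57 at [652.8 -18.6  85.9] rot [-3.138 -0.     1.433] shift/100 [0.002 0.011 0.639] twist/180 [-0.0012 -0.      0.0009] w 58.9 F [-0.3  1.  -1.3]
clock: 22.32
eef_pos: [654.1, -18.8, 23.3]
tool_rot: [-3.139, -0.0, 1.433]
force: [0.7, -0.4, -0.6]
width: 59.2
gripper_force: 65.2
t 22.32 at [654.1 -18.8  23.3] rot [-3.139 -0.     1.433] shift/100 [ 0.003 -0.004  0.023] twist/180 [-0.0009 -0.      0.0009] w 59.2 F [ 0.7 -0.4 -0.6]
```

```bash
python3 -m jog '{"claw":[0,0,0,1,1,1,1,1,1,1,1],"xyz":[[-0.012,0,0.012],[0,0,0.012],[0,0,0],[0,0,0],[0,0,0],[0,0,0],[0,0,0],[0,0,-0.3],[0,0,-0.5],[0,0,-0.5],[0,0,0]],"twist":[[0,0,0],[0,0,0],[0,0,0],[0,0,0],[0,0,0],[0,0,0],[0,0,0],[0,0,0],[0,0,0],[0,0,0],[0,0,0]]}'
python3 -m jog '{"claw":[1,1],"xyz":[[0,0,0],[0,0,0]],"twist":[[0,0,0],[0,0,0]]}'
python3 - <<'E'
from h import *
go(453.7,247.7,150)
w,c=teal();print('knob',at(w,c,46))
t=optics.boxes_of('wrist','timer')[:1];print(t)
E
```

```text
clock: 23.7
eef_pos: [656.6, -21.0, 154.4]
tool_rot: [3.138, -0.0, 1.433]
force: [-0.3, 0.2, -0.0]
width: 85.4
gripper_force: 0.0
clock: 23.95
eef_pos: [652.8, -19.5, 148.3]
tool_rot: [-3.134, 0.0, 1.433]
force: [-0.1, 0.2, 0.2]
width: 85.4
gripper_force: 0.0
t 23.95 at [652.8 -19.5 148.3] rot [-3.134  0.     1.433] shift/100 [ 2.374 -2.34   0.   ] twist/180 [-0.0023  0.      0.0009] w 85.4 F [-0.1  0.2  0.2]
teal [318.6 245.7] [ 299  225   40   39 1028]
knob [652.89317758 -22.10110115]
[{'rect': [280.4, 194.7, 78.0, 85.8], 'score': 0.92}]
```

```bash
python3 -m jog '{"claw":[1,1,1,1,1,1,1,1,1,1],"xyz":[[0.2,-0.2,0],[0.35,-0.35,0],[0.4,-0.4,0],[0.4,-0.4,0],[0.4,-0.4,0],[0.35,-0.35,0],[0.2,-0.2,0.1],[0.07,-0.04,0.4],[0,0,0],[0,0,0]],"twist":[[0,0,0],[0,0,0],[0,0,0],[0,0,0],[0,0,0],[0,0,0],[0,0,0],[0,0,0],[0,0,0],[0,0,0]]}'
python3 - <<'E'
from h import *
w=optics.get_image('wrist');a=w['color']
b=optics.boxes_of('wrist','tape_roll')[:2];print(b)
g=cv2.medianBlur(cv2.cvtColor(a,cv2.COLOR_RGB2GRAY),3)
print('pred',proj(w,(453.7,247.8,25)))
cv2.imwrite('pics/w11.png',a[:,:,::-1])
go(453.7,247.8,2)
E
```

```text
clock: 25.3
eef_pos: [455.4, 246.0, 101.6]
tool_rot: [-3.138, 0.001, 1.431]
force: [0.6, -0.0, -0.2]
width: 85.5
gripper_force: 0.0
[{'rect': [270.6, 200.6, 94.5, 95.9], 'score': 0.73}]
pred [314.17211019 251.5008622 ]
t 25.4 at [455.8 246.2 102.1] rot [-3.139e+00 -1.000e-03  1.431e+00] shift/100 [ 0.012 -0.02   1.001] twist/180 [-0.0008 -0.0002  0.0004] w 85.5 F [0.4 0.3 0.4]
```

View pics/w11.png

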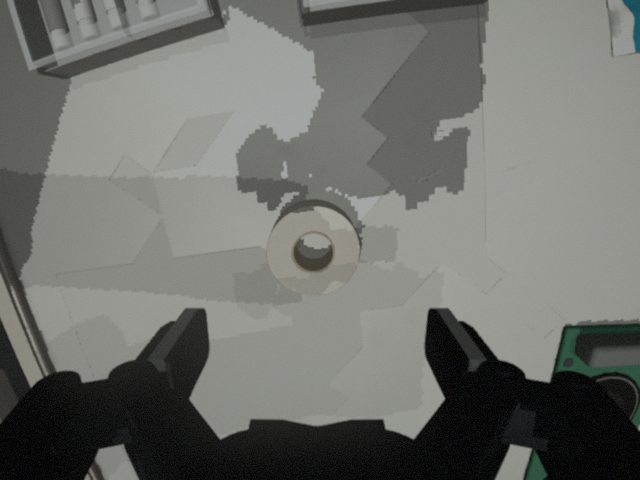

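The tape is centred at (314,251), where predicted. I'll descend and grip.

```bash
python3 -m jog '{"claw":[1,1,1,1,1,1],"xyz":[[0.012,-0.02,0.2],[0,0,0.4],[0,0,0.3],[0,0,0.1],[0,0,0],[0,0,0]],"twist":[[0,0,0],[0,0,0],[0,0,0],[0,0,0],[0,0,0],[0,0,0]]}'
python3 -m jog '{"claw":[0,0,0,0,0,0],"xyz":[[0,0,0],[0,0,0],[0,0,0],[0,0,0],[0,0,0],[0,0,0]],"twist":[[0,0,0],[0,0,0],[0,0,0],[0,0,0],[0,0,0],[0,0,0]]}'
python3 - <<'E'
from h import *
go(666.9,73.3,100)
E
```

```text
clock: 26.15
eef_pos: [453.2, 248.6, 2.2]
tool_rot: [-3.139, -0.001, 1.432]
force: [-0.1, 0.1, 0.5]
width: 85.3
gripper_force: 0.0
clock: 26.9
eef_pos: [452.5, 248.9, 2.1]
tool_rot: [-3.138, -0.001, 1.433]
force: [-1.7, -0.4, 8.6]
width: 55.9
gripper_force: 63.0
t 26.9 at [452.5 248.9   2.1] rot [-3.138e+00 -1.000e-03  1.433e+00] shift/100 [-1.443  2.361 -0.989] twist/180 [-0.0012 -0.0004  0.001 ] w 55.9 F [-1.7 -0.4  8.6]
```

```bash
python3 -m jog '{"claw":[0,0,0,0,0,0,0,0,0,0,0,0],"xyz":[[0,0,-0.15],[0,0,-0.4],[-0.1,0.2,-0.4],[-0.25,0.4,0],[-0.27,0.45,0],[-0.27,0.45,0],[-0.25,0.4,0],[-0.2,0.3,0],[-0.09,0.14,0],[0,0.02,0.2],[0,0,0],[0,0,0]],"twist":[[0,0,0],[0,0,0],[0,0,0],[0,0,0],[0,0,0],[0,0,0],[0,0,0],[0,0,0],[0,0,0],[0,0,0],[0,0,0],[0,0,0]]}'
python3 - <<'E'
from h import *
go(666.9,74.3,12)
E
```

```text
clock: 28.4
eef_pos: [665.3, 76.1, 74.3]
tool_rot: [-3.135, -0.0, 1.435]
force: [-0.3, 0.1, -1.1]
width: 55.8
gripper_force: 63.9
t 28.4 at [665.3  76.1  74.3] rot [-3.135 -0.     1.435] shift/100 [-0.016  0.022  0.623] twist/180 [-0.0021 -0.0001  0.0015] w 55.8 F [-0.3  0.1 -1.1]
```

```bash
python3 -m jog '{"claw":[0,0,0,0,0,0],"xyz":[[-0.015,0.01,0.25],[0,0,0.25],[0,0,0.08],[0,0,0.03],[0,0,0],[0,0,0]],"twist":[[0,0,0],[0,0,0],[0,0,0],[0,0,0],[0,0,0],[0,0,0]]}'
python3 - <<'E'
from h import *
go(666.9,74.3,10)
E
```

```text
clock: 29.15
eef_pos: [667.7, 72.8, 14.9]
tool_rot: [-3.139, -0.0, 1.433]
force: [-0.0, -0.6, -0.8]
width: 56.0
gripper_force: 63.9
t 29.15 at [667.7  72.8  14.9] rot [-3.139 -0.     1.433] shift/100 [ 0.014 -0.01   0.049] twist/180 [-0.001  -0.0001  0.0009] w 56.0 F [-0.  -0.6 -0.8]
```

```bash
python3 -m jog '{"claw":[0,0,0,0,1,1,1,1,1],"xyz":[[0.013,-0.01,0.03],[0,0,0.018],[0,0,0],[0,0,0],[0,0,0],[0,0,0],[0,0,0],[0,0,0],[0,0,0]],"twist":[[0,0,0],[0,0,0],[0,0,0],[0,0,0],[0,0,0],[0,0,0],[0,0,0],[0,0,0],[0,0,0]]}'
python3 -m jog '{"claw":[1,1,1,1,1,1],"xyz":[[0,0,-0.2],[0,0,-0.4],[0,0,-0.5],[0,0,-0.3],[0,0,0],[0,0,0]],"twist":[[0,0,0],[0,0,0],[0,0,0],[0,0,0],[0,0,0],[0,0,0]]}'
python3 - <<'E'
from h import *
w=optics.get_image('wrist')
b=optics.boxes_of('wrist','tape_roll')[:2];print(b)
for d in b:
    r=d['rect'];print(at(w,(r[0]+r[2]/2,r[1]+r[3]/2),25))
print('tape pred',proj(w,(667,73.3,33)))
go(450,200,200)
E
```

```text
clock: 30.28
eef_pos: [666.2, 74.1, 9.0]
tool_rot: [-3.137, 0.0, 1.433]
force: [-0.2, -0.6, -0.1]
width: 85.4
gripper_force: 0.0
clock: 31.02
eef_pos: [666.5, 74.4, 149.3]
tool_rot: [-3.137, -0.0, 1.433]
force: [-0.1, 0.7, 0.1]
width: 85.3
gripper_force: 0.0
[{'rect': [278.2, 197.0, 82.0, 80.5], 'score': 0.77}]
[667.29599099  71.6706995 ]
tape pred [318.50287153 238.14031555]
t 31.12 at [666.   74.3 148.2] rot [-3.135  0.     1.433] shift/100 [ 0.948 -2.316 -0.503] twist/180 [-0.0021  0.0001  0.0009] w 85.3 F [ 0.2  0.  -1.4]
```

```bash
python3 -m jog '{"claw":[1,1,1,1,1,1,1,1,1,1],"xyz":[[0.2,-0.2,-0.3],[0.4,-0.4,-0.2],[0.4,-0.4,0],[0.4,-0.4,0],[0.4,-0.3,0],[0.4,-0.2,0],[0.3,0,0],[0.2,0,0],[0,0,0],[0,0,0]],"twist":[[0,0,0],[0,0,0],[0,0,0],[0,0,0],[0,0,0],[0,0,0],[0,0,0],[0,0,0],[0,0,0],[0,0,0]]}'
python3 - <<'E'
from h import *
t=optics.get_image('top');sc=optics.get_image('scene')
tgt=dict(amber_bottle=(627.1,-208.7,60),wool_jar=(639.7,-114.5,41),timer=(653.7,-21,25),tape_roll=(667,73.3,20),white_bottle=(0,0,0))
for n,P in tgt.items():
  for nm,im in(('top',t),('scene',sc)):
    b=optics.boxes_of(nm,n)
    print(n,nm,[(np.round(np.array(d['rect'][:2])+np.array(d['rect'][2:])/2,1),np.round(d['rect']),round(d['score'],2)) for d in b[:2]],'pred',proj(im,P).round(1))
H,S,V=cv2.split(cv2.cvtColor(t['color'],cv2.COLOR_RGB2HSV))
for n,lo,hi,z,uv in(('cap',20,35,124,proj(t,(627,-208,124))),('knob',80,100,50,proj(t,(653,-21,50)))):
    c,s,k=blob(((H>lo)&(H<hi)&(S>100)).astype(np.uint8),uv,14);print(n,c,s,at(t,c,z))
E
```

```text
clock: 32.38
eef_pos: [515.9, 366.0, 199.4]
tool_rot: [-3.136, 0.002, 1.431]
force: [0.4, 0.1, -0.0]
width: 85.3
gripper_force: 0.0
amber_bottle top [(array([393. , 212.8]), array([380., 200.,  25.,  25.]), 0.96)] pred [393.2 211.8]
amber_bottle scene [(array([402.9, 283.7]), array([388., 259.,  29.,  49.]), 0.6)] pred [403.1 284.3]
wool_jar top [(array([352.5, 209.4]), array([338., 194.,  30.,  31.]), 0.77)] pred [350.4 208.8]
wool_jar scene [(array([376., 257.]), array([360., 236.,  33.,  42.]), 0.89)] pred [376.6 258.5]
timer top [(array([312.6, 205.4]), array([301., 193.,  22.,  26.]), 0.57)] pred [309.3 205.1]
timer scene [(array([354.1, 237.6]), array([340., 224.,  29.,  28.]), 0.62)] pred [353.9 234.8]
tape_roll top [(array([267.9, 202.4]), array([253., 188.,  30.,  28.]), 0.59)] pred [268.7 200.9]
tape_roll scene [(array([334. , 210.4]), array([320., 200.,  29.,  22.]), 0.94)] pred [333.4 210.2]
white_bottle top [(array([470.4, 210. ]), array([452., 197.,  37.,  26.]), 0.79), (array([312.6, 205.2]), array([300., 194.,  25.,  24.]), 0.24)] pred [305.6 496.1]
white_bottle scene [(array([468.4, 349.5]), array([447., 326.,  42.,  48.]), 0.66)] pred [ 61.  394.9]
cap [396.24468085 206.88297872] [388 200  17  15 188] [ 624.98877031 -206.21162334]
knob [309.85217391 204.05217391] [304 198  12  13 115] [650.82769302 -22.8887571 ]
```

All four things are within about 4 mm of their pad centres, upright and released, and the white bottle hasn't moved. Handing in.

```bash
python3 -c "
from cell import order
print(order.finish_job())"
```

```text
the job is handed in; nothing more can be done
None
```

I handed the job in after about 33 s of robot time. From the blue end the strip carries amber bottle, wool jar, timer and tape roll, each upright, released and about 4 mm or less off its pad's centre by my camera measurements. The white bottle is untouched; no verdict came back at hand-in.

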